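# Fit the shield pane to the dust-extraction foot

## Robot

A 6-joint arm with a two-finger parallel gripper is mounted at the origin on the work surface. World frame = base frame: x ahead of the robot, y to its left, z up, the work surface at z = 0. Lengths are in m, angles in rad, forces in N, time in s.
With the tool pointing down it reaches from about 0.275 to 0.825 m from the base axis. Payload 5.2 kg.
Tool frame: the origin (TCP) lies at the very end of the fingers, on their centre line; the grasp point (between the pads) lies 19 mm behind it; z points along the fingers, y is the line along which they close (so a half turn about z gives the same grasp; the last joint's range is limited). The gripper opens to 93 mm and grips with 3 to 60 N. Pads are 15 mm wide; open, the fingers measure 128 mm over their backs; the gripper's body (75 mm by 188 mm) begins 65 mm behind the grasp point.
Start: joints at [-1.457, 0.259, 1.535, -0, 1.348, -0.203], TCP at [0.171, -0.523, 0.219] pointing down, gripper open.
Joint ranges: [-3.14, 3.14], [-0.91, 2.08], [0.19, 2.58], [-1.22, 4.36], [0.22, 2.71], [-3.12, 3.12]. Speed limits (rad/s): [2.57, 2.57, 3.14, 3.14, 3.14, 3.14].

## Interface

Orientations are given as a rotation vector (axis times angle).
In Python, from workcell import ctrl, eyes, job_done gives the robot as it stands (ctrl), with the cameras (eyes) and the job as plain functions.
- The arm moves only by the shell command python3 jog.py [FORCE], which reads ROWS from standard input. ROWS is a JSON list that holds a single list of rows (three levels of brackets), with 1 to 20 rows, each of 7 numbers: a rotation vector rx, ry, rz in units of 0.2 rad, then dx, dy, dz in units of 50 mm, then the opening from 0.0 (shut) to 1.0 (fully open); each row shifts and turns the commanded pose from where the row before left it, along the tool's axes as they then stand; what a row does not reach is not made up. A row lasts 1/12 s, in which the tool goes at most 0.0417 m and 0.125 rad, less where a joint would pass 70% of its speed; a pose out of reach is approached as far as the arm can. The fingers move at their own pace and stop on an object; FORCE is the grip in N (left out, the last holds). Time passes only in rows, so rows that do not move let the fingers close. It prints the time, the measured TCP pose, the force, the opening and the grip force at its end. Input that does not fit is refused with a message, and nothing moves.
- ctrl.observe(): the state, without advancing time (a new reading comes with each control period).
- eyes.snapshot(name): name is "scene" or "top"; returns a dict with "frame" (400x640x3 uint8, blue, green, red), "fx", "fy", "cx", "cy" (pixels), "dist" ([k1, k2, p1, p2, k3] as OpenCV has them; the pictures are not rectified), "world_from_camera" (4x4, takes a point from camera to world coordinates). Camera axes: x right, y down, z forward; pixel columns grow to the right and rows downward; lengths in m; the calibration is good to about 2 mm. A picture is of the moment at which its call begins. There is no depth.
- job_done(): hands the job in; it is judged then, once.
The state is a dict: "t": time; "joint_positions": joint angles; "qvel": joint speeds; "joint_torque": joint torques, N m; "ee_pos": TCP position; "tcp_rot": TCP orientation; "force": force on the tool from outside, world axes, zero at the start; "moment": the same for the moment, N m; "opening": opening from 0.0 (shut) to 1.0 (fully open); "grip_force": force on a finger pad.
Only numpy, scipy, OpenCV 4.12 (cv2) and the standard library are available. Lean on these libraries where they do the work, as an engineer would, in place of code of your own. Each camera call takes 0.05 s, during which the arm holds its last target. There are 200 camera calls.

## Task

Take the tallest clear pane by its grey top strip and lift it straight up out of the slotted rack, stand it in the groove of the dust-extraction foot in front of the suction nozzle, and slide it along the groove until the notch in its lower edge drops over the locating pin hidden inside. Then press the pane fully down against the sprung seat and finish while still holding it pressed down there, with the fingers on it. Leave the other panes in the rack and the other things on the bench where they are.

Things in the scene. Friction and masses are not known exactly. Their poses are not given: they have to be found in the camera images.
- shield: Clear rigid pane, tallest and widest of the three in the rack: 130 mm wide (its y), 8 thick (its x), 120 tall (its z), about 170 g; same from both sides. Its lower edge has one notch at the middle, through the thickness, 14 wide, 20 high, open downwards. Origin: middle of the lower edge, in the notch's mouth; z up.
- strip (a point): Centre of the tall pane's grip strip, 110 mm above its lower edge. The strip is opaque grey, 12 thick, 130 long, 20 high: the pane's top 20 mm.
- rack: White slotted rack, fixed: base 190 (x) by 156 (y) by 10 mm high, with three slots along its y, at x = -62, 0 and +62. Panes stand upright in the slots, lower edges 10 above the bench, between fins whose tops are 55 above it; a slot is 11 wide, 144 long. Which pane is in which slot varies. Origin: centre of the underside.
- foot: Aluminium dust-extraction foot, fixed: block 75 (x) by 212 (y) by 45 mm high with one groove along its y at x = 0, closed at both ends. Groove 13 wide, 200 long, its top 10 mm flaring to 29 wide. On the +x side, from x = 75, a beige suction nozzle up to 103 high, and its hose. Origin: centre of the block's underside.
- groove (a point): Middle of the groove at rim height (45 mm above the bench). A fixed upright steel pin, 8 diameter, round top 15 below the rim, stands on the groove's centre line anywhere within 22 either side of here (foot's y); its place is not reported. The pane's lower edge rides on it at 30 above the bench; notch over pin, it goes down to the seat at 20 and, pressed home, to 14.
- seat (a joint): How far the black rubber seat in the groove (two pieces, top 20 mm above the bench) is pushed straight down, in m: 0 up, 0.006 fully down (hard stop). About 4 N starts it, about 12 N (pane's weight included) holds it fully down; it springs back when released.
- spare_mid: Clear spare pane in the rack, 110 wide, 8 thick, 88 tall, with a grey top strip 12 thick and no notch. Origin: middle of the lower edge, z up. To be left in its slot.
- spare_low: Clear spare pane in the rack, 90 wide, 8 thick, 72 tall, with a grey top strip 12 thick and no notch. Origin: middle of the lower edge, z up. To be left in its slot.
- cast: Loose pale-yellow plaster dental cast, about 60 by 60 and 27 high, between the robot and the work. Origin: underside. To be left alone.
- dish: Loose black round dish, 70 diameter, 25 high, on the bench beyond the work. Origin: centre of the underside. To be left alone.
- jar: Loose small amber jar, 52 diameter, 65 high, on the bench beyond the work. Origin: centre of the underside. To be left alone.

How it is judged:
On the way, in this order (a step that is already met when the one before it is completed fails the run):
1. the tall pane is lifted clear of the rack, in the fingers (height (world z) of shield above 0.058 m and contact force between the fingers and shield above 2 N and contact force between shield and rack below 0.1 N), for 0.1 s.
2. the pane stands upright in the groove and has dropped over the pin (z of shield in the frame of foot below 0.0235 m and y of shield in the frame of foot between -0.03 and 0.03 m and x of shield in the frame of foot between -0.008 and 0.008 m and angle between shield's own z axis and vertical below 0.12 rad), for 0.1 s.
At the end, for the whole second after the job is handed in: The tall pane is upright (within 0.08 rad) in the groove, notch over the pin (lower edge under 17.5 mm above the bench, within 30 mm of the middle), the seat held down more than 4 of its 6 mm, the fingers bearing on the pane with over 3 N, through the last second (value of joint seat above 0.004 m and z of shield in the frame of foot below 0.0175 m and y of shield in the frame of foot between -0.03 and 0.03 m and x of shield in the frame of foot between -0.008 and 0.008 m and angle between shield's own z axis and vertical below 0.08 rad and contact force between the fingers and shield above 3 N); the arm keeps its last pose, push and grip.
It fails at once if a spare pane is pulled up or shifted (distance of any of spare_mid, spare_low from where it was at the start of the episode above 0.03 m).
It fails at once if the cast, dish or jar is moved (distance of any of cast, dish, jar from where it was at the start of the episode above 0.03 m).
It also fails if it takes over 48 s, if anything falls off the work surface, if the arm or the gripper's body presses on something with over 40 N, if the wrist force passes 120 N, or if a joint passes its speed limit or range.

## Working session

There is one attempt and no reset: what is moved stays moved. The work goes in short steps, Python scripts to look and compute and a shell command to move; the robot and the scene stay as the last step left them, time stands still between calls to the robot, and variables do not carry over. Pictures are saved under pics/ and viewed, at most 10 in all, crops included, and the job is handed in when it is done.

```bash
ls; mkdir -p pics
python3 - <<'E'
from workcell import ctrl, eyes, job_done
import cv2,numpy as np,pickle
for n in("scene","top"):
    s=eyes.snapshot(n); cv2.imwrite(f"pics/{n}0.png",s["frame"]); pickle.dump(s,open(f"{n}0.pkl","wb"))
    print(n,s["fx"],s["fy"],s["cx"],s["cy"],s["dist"],np.round(s["world_from_camera"],3).tolist())
print(ctrl.observe())
E
```

```text
jog.py
pics
workcell.py
scene 479.555440895857 479.555440895857 327.47042235875756 197.07029707240486 [-0.04047088  0.          0.          0.          0.        ] [[0.207, 0.82, -0.534, 1.149], [0.978, -0.179, 0.105, -0.124], [-0.01, -0.544, -0.839, 0.998], [0.0, 0.0, 0.0, 1.0]]
top 393.3299082774929 393.3299082774929 316.86129426619027 203.47216123028304 [-0.00122825  0.          0.          0.          0.        ] [[0.024, -0.999, 0.046, 0.549], [-0.999, -0.025, -0.029, 0.026], [0.03, -0.045, -0.999, 0.828], [0.0, 0.0, 0.0, 1.0]]
{'t': 0.1, 'joint_positions': array([-1.45679301e+00,  2.59254472e-01,  1.53596517e+00, -2.56822242e-05,
        1.34802035e+00, -2.02790723e-01]), 'qvel': array([ 0.00152771, -0.00174145, -0.00376721, -0.00070158,  0.00010009,
       -0.00070927]), 'joint_torque': array([ 1.62082499e-03, -4.38213050e+01, -2.84641010e+01,  7.18785077e-02,
        3.62170162e-02, -6.81451729e-05]), 'ee_pos': array([ 0.17129731, -0.5221199 ,  0.21791268]), 'tcp_rot': array([-3.10063669e+00, -4.95289747e-01, -7.54987468e-05]), 'force': array([-0.08527913, -0.58831626,  0.02673654]), 'moment': array([0.00739117, 0.01169818, 0.00052888]), 'grip_force': 0.0, 'opening': 0.9989317886270519}
```

View pics/scene0.png

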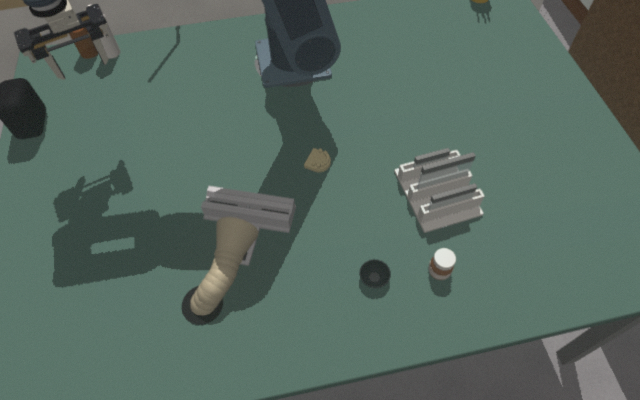

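View pics/top0.png

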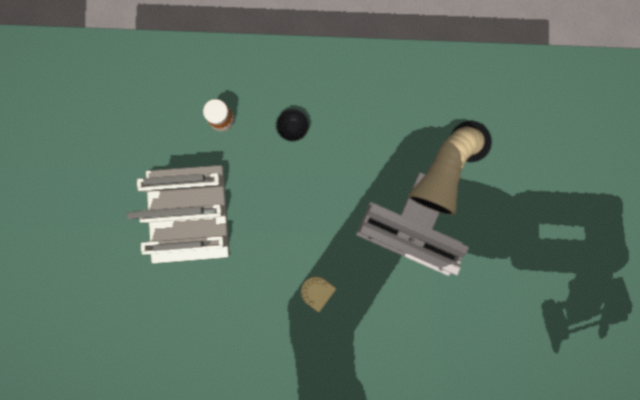

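The scene view shows the rack at about (440,190) with the tallest pane in the middle slot, and the foot at (248,210). In the top view, the tall pane's strip runs (128,216) to (220,211), and the groove runs about (370,220) to (456,256). I'll enlarge the top view of both.

Run:
```python
import cv2,numpy as np
f=cv2.imread("pics/top0.png")
a=cv2.resize(f[155:270,120:240],None,fx=5,fy=5,interpolation=cv2.INTER_CUBIC)
b=cv2.resize(f[165:285,350:480],None,fx=5,fy=5,interpolation=cv2.INTER_CUBIC)
cv2.imwrite("pics/a.png",np.clip(a*1.6,0,255)); cv2.imwrite("pics/b.png",np.clip(b*1.8,0,255))
```

```text
[ WARN:0@0.050] global loadsave.cpp:1063 imwrite_ Unsupported depth image for selected encoder is fallbacked to CV_8U.
```

View pics/a.png

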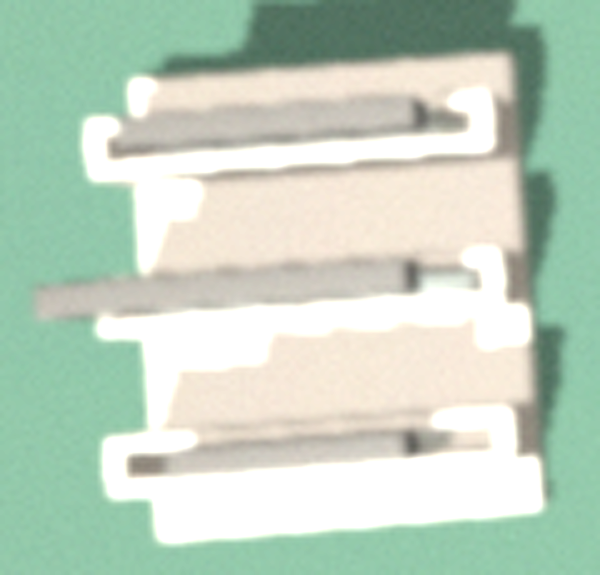

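View pics/b.png

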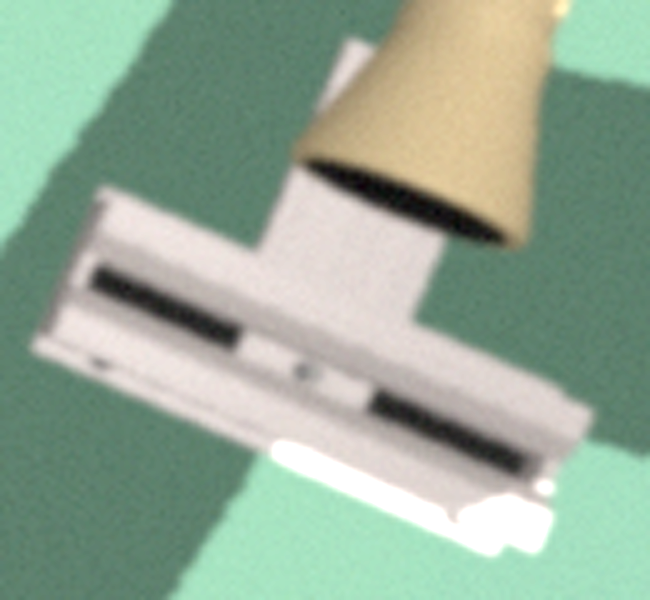

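```bash
cat > h.py <<'E'
import cv2,numpy as np,pickle
def ray(s,p,z):
    K=np.array([[s["fx"],0,s["cx"]],[0,s["fy"],s["cy"]],[0,0,1]])
    u=cv2.undistortPoints(np.array(p,float).reshape(-1,1,2),K,np.array(s["dist"])).reshape(-1,2)
    T=s["world_from_camera"]; d=np.c_[u,np.ones(len(u))]@T[:3,:3].T
    return T[:3,3]+d*((z-T[2,3])/d[:,2])[:,None]
def proj(s,P):
    K=np.array([[s["fx"],0,s["cx"]],[0,s["fy"],s["cy"]],[0,0,1]]); T=np.linalg.inv(s["world_from_camera"])
    return cv2.projectPoints(np.array(P,float),cv2.Rodrigues(T[:3,:3])[0],T[:3,3],K,np.array(s["dist"]))[0].reshape(-1,2)
E
python3 - <<'E'
from h import *
s=pickle.load(open("top0.pkl","rb")); sc=pickle.load(open("scene0.pkl","rb"))
c=lambda p,o:(np.array(p)+.5)/5-.5+o
st=ray(s,c([[37,304],[412,276]],(120,155)),.13); print("strip",st,st.mean(0),np.linalg.norm(st[0]-st[1]))
print("strip ends in scene",proj(sc,st).tolist())
d=st[0]-st[1]; print("yaw y-axis",np.degrees(np.arctan2(-d[0],d[1])))
g=ray(s,c([[92,279],[526,465]],(350,165)),.02); print("seat",g,g.mean(0),np.linalg.norm(g[0]-g[1]))
d=g[0]-g[1];print("foot yaw",np.degrees(np.arctan2(-d[0],d[1])))
pin=ray(s,c([[307,372]],(350,165)),.03); print("pin",pin,"scene",proj(sc,np.r_[g,pin]).tolist())
r=ray(s,c([[103,188],[592,412]],(350,165)),.045);print("rim",r,np.linalg.norm(r[0]-r[1]),np.degrees(np.arctan2(-(r[0]-r[1])[0],(r[0]-r[1])[1])))
import cv2
f=sc["frame"]
o=np.hstack([cv2.resize(f[140:230,390:490],(400,360),interpolation=2),cv2.resize(f[175:265,198:298],(400,360),interpolation=2)])
cv2.imwrite("pics/sc.png",np.clip(o*1.5,0,255).astype("u1"))
from scipy.spatial.transform import Rotation as R
from workcell import ctrl, eyes, job_done
print(R.from_rotvec(ctrl.observe()["tcp_rot"]).as_matrix().round(3))
E
```

```text
strip [[0.55176597 0.33774681 0.13      ]
 [0.56479804 0.20800937 0.13      ]] [0.558282   0.27287809 0.13      ] 0.1303903214231488
strip ends in scene [[474.03998867567867, 153.48560280804787], [421.87837271454856, 167.64560823426189]]
yaw y-axis 5.73609912781212
seat [[ 0.5538534  -0.10338535  0.02      ]
 [ 0.48139385 -0.28490181  0.02      ]] [ 0.51762363 -0.19414358  0.02      ] 0.1954446497040805
foot yaw -21.76139132896253
pin [[ 0.51804424 -0.1904706   0.03      ]] scene [[288.0125716469462, 214.1367117364822], [209.34855830651904, 202.7225209420698], [249.20840523522998, 206.04476107805448]]
rim [[ 0.59021008 -0.10312791  0.045     ]
 [ 0.50522531 -0.30188269  0.045     ]] 0.21616168615776207 -23.150875896165186
[[ 0.95   0.312 -0.   ]
 [ 0.312 -0.95   0.002]
 [ 0.    -0.002 -1.   ]]
```

View pics/sc.png

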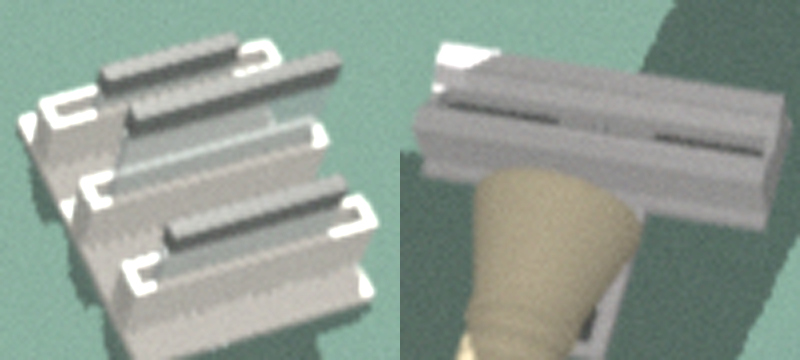

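The scene crops show the strip ends at about (474,154) and (422.5,167), and the pin at (249,207). Both agree with the top-view projections to within a pixel. Next I'll refine the groove yaw from the dark seat pixels.

Run:
```python
from h import *
s=pickle.load(open("top0.pkl","rb"))
g=cv2.cvtColor(s["frame"],6).astype(float)
L=cv2.resize(g[165:285,350:480],None,fx=8,fy=8,interpolation=cv2.INTER_CUBIC)
m=(L<45).astype("u1")
n,lab,st,ce=cv2.connectedComponentsWithStats(m)
pts=[]
for i in range(1,n):
    if st[i,4]>1500: print(i,st[i],ce[i]/8+[350,165])
def fit(ids):
    y,x=np.where(np.isin(lab,ids)); p=(np.c_[x,y]+.5)/8-.5+[350,165]
    w=ray(s,p,.02)[:,:2]; c=w.mean(0); d=np.linalg.svd(w-c,full_matrices=0)[2][0]; d*=np.sign(d[1])
    t=(w-c)@d; return c,np.degrees(np.arctan2(-d[0],d[1])),t.min(),t.max()
for i in range(1,n):
    if st[i,4]>1500: print(i,fit([i]))
ids=[i for i in range(1,n) if st[i,4]>1000 and st[i,4]<9000 and not(250<st[i,0]<850 and st[i,1]<330)]
print(ids,fit(ids))
# bright edges: LSD
for l in cv2.createLineSegmentDetector().detect(cv2.resize(s["frame"][165:285,350:480,1],None,fx=4,fy=4,interpolation=2))[0][:,0]:
    a=l.reshape(2,2)/4+[350,165]
    if np.hypot(*(a[0]-a[1]))>22:
        w=ray(s,a,.045); d=w[0]-w[1]; d*=np.sign(d[1]); print(a.round(1).tolist(),np.degrees(np.arctan2(-d[0],d[1])).round(2),np.linalg.norm(d).round(3))
```

```text
1 [  493   256   313   136 12116] [431.69820898 205.4943979 ]
2 [ 151  432  228  120 7663] [383.01954195 226.49525316]
3 [ 596  629  241  127 8204] [439.47048696 251.56167723]
1 (array([ 0.58882386, -0.23463186]), np.float64(-20.705403364618164), np.float64(-0.04250668607966782), np.float64(0.04496212473080994))
2 (array([ 0.54292416, -0.13379561]), np.float64(-22.451650717852463), np.float64(-0.03168051644909695), np.float64(0.03139624936964125))
3 (array([ 0.49400478, -0.25186693]), np.float64(-22.521204815992817), np.float64(-0.033665542299963276), np.float64(0.03305920291042422))
[2, 3] (array([ 0.51763049, -0.19484415]), np.float64(-22.504054767775088), np.float64(-0.09538900078583781), np.float64(0.09747840999367953))
[[438.3, 267.3], [406.3, 253.1]] -22.46 0.07
[[433.4, 209.9], [409.3, 198.5]] -23.75 0.054
[[418.6, 197.0], [446.6, 208.1]] -20.06 0.061
[[404.8, 256.4], [448.0, 275.7]] -22.64 0.095
[[395.8, 234.8], [367.9, 222.4]] -22.42 0.061
[[455.0, 261.1], [423.6, 247.2]] -22.55 0.069
[[370.9, 218.3], [398.2, 230.3]] -22.3 0.06
[[426.2, 242.9], [455.5, 255.8]] -22.38 0.064
```

Careful with the scale: shifts go in units of 50 mm and turns go in units of 0.2 rad. That gives: -0.123 rad is -0.615.

```bash
echo '[[[0,0,-0.615,0,0,0,0.43],[0,0,-0.615,0,0,0,0.43],[0,0,-0.615,0,0,0,0.43],[0,0,-0.615,0,0,0,0.43],[0,0,-0.615,0,0,0,0.43],[0,0,-0.615,0,0,0,0.43],[0,0,-0.615,0,0,0,0.43],[0,0,-0.615,0,0,0,0.43],[0,0,-0.615,0,0,0,0.43],[0,0,-0.615,0,0,0,0.43],[0,0,-0.615,0,0,0,0.43]]]' | python3 jog.py 40
echo '[[[0,0,0,0.6,0.372,0,0.43],[0,0,0,0.6,0.372,0,0.43],[0,0,0,0.6,0.372,0,0.43],[0,0,0,0.6,0.372,0,0.43],[0,0,0,0.6,0.372,0,0.43],[0,0,0,0.6,0.372,0,0.43],[0,0,0,0.6,0.372,0,0.43],[0,0,0,0.6,0.372,0,0.43],[0,0,0,0.6,0.372,0,0.43],[0,0,0,0.6,0.372,0,0.43],[0,0,0,0.6,0.372,0,0.43],[0,0,0,0.6,0.372,0,0.43],[0,0,0,0.6,0.372,0,0.43],[0,0,0,0.6,0.372,0,0.43],[0,0,0,0.6,0.372,0,0.43],[0,0,0,0.6,0.372,0,0.43],[0,0,0,0.6,0.372,0,0.43],[0,0,0,0.6,0.372,0,0.43],[0,0,0,0.6,0.372,0,0.43],[0,0,0,0.6,0.372,0,0.43]]]' | python3 jog.py
cat >> h.py <<'E'
def togo(target,yaw):
    "tool-axis deltas to a world TCP point with tool y at yaw (deg), tool down"
    from workcell import ctrl, eyes, job_done
    from scipy.spatial.transform import Rotation as R
    o=ctrl.observe(); M=R.from_rotvec(o["tcp_rot"]); a=np.radians(yaw)
    y=np.array([np.cos(a),np.sin(a),0]); z=np.array([0,0,-1.]); G=R.from_matrix(np.c_[np.cross(y,z),y,z])
    print("t",round(o["t"],2),"pos",o["ee_pos"].round(4),"rotvec",(M.inv()*G).as_rotvec().round(4),"d",M.inv().apply(np.array(target)-o["ee_pos"]).round(4),"F",o["force"].round(2),"M",o["moment"].round(2),"op",round(o["opening"],3),"grip",round(o["grip_force"],1))
E
python3 -c "
from h import *
togo([.5583,.2729,.101],5.74)"
```

```text
t: 1.02
ee_pos: [0.1713, -0.5223, 0.2182]
tcp_rot: [-2.101, -2.334, -0.001]
force: [-0.5, 0.2, -0.6]
opening: 0.433
grip_force: 0.0
t: 2.68
ee_pos: [0.4824, 0.1131, 0.2184]
tcp_rot: [-2.108, -2.329, 0.001]
force: [-0.0, 0.3, -0.3]
opening: 0.424
grip_force: 0.0
t 2.68 pos [0.4824 0.1131 0.2184] rotvec [-0.0005  0.0001 -0.0008] d [0.1515 0.0914 0.1173] F [-0.    0.32 -0.27] M [ 0.01 -0.07  0.03] op 0.424 grip 0.0
```

To row units: 0.03 m is 0.6, 0.0315 m is 0.63.

```bash
echo '[[[0,0,0,0.6,0.36,0,0.43],[0,0,0,0.6,0.36,0,0.43],[0,0,0,0.6,0.36,0,0.43],[0,0,0,0.6,0.36,0,0.43],[0,0,0,0.63,0.388,0,0.43],[0,0,0,0,0,0.5,0.43],[0,0,0,0,0,0.5,0.43],[0,0,0,0,0,0.5,0.43],[0,0,0,0,0,0.5,0.43],[0,0,0,0,0,0.346,0.43],[0,0,0,0,0,0,0.43]]]' | python3 jog.py
python3 - <<'E'
from h import *
from workcell import ctrl, eyes, job_done
togo([.5583,.2729,.101],5.74)
s=eyes.snapshot("top"); sc=eyes.snapshot("scene")
o=np.hstack([cv2.resize(s["frame"][155:265,110:235],(500,440),interpolation=2),cv2.resize(sc["frame"][110:220,415:490],(300,440),interpolation=2)])
cv2.imwrite("pics/g1.png",np.clip(o*1.4,0,255).astype("u1"))
E
```

```text
t: 3.6
ee_pos: [0.5549, 0.2701, 0.0964]
tcp_rot: [-2.105, -2.325, 0.012]
force: [0.2, 0.2, 0.1]
opening: 0.433
grip_force: 0.0
t 3.6 pos [0.5549 0.2701 0.0964] rotvec [-0.0089  0.0016 -0.0011] d [ 0.0024  0.0036 -0.0046] F [0.18 0.19 0.12] M [-0.01 -0.12  0.03] op 0.433 grip 0.0
```

View pics/g1.png

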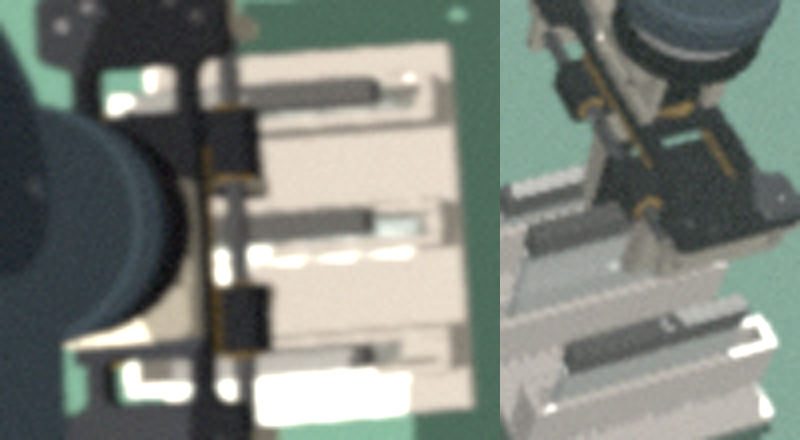

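The fingers straddle the middle strip at about (225,220) in the left crop, with no contact. I'll let the arm settle.

```bash
echo '[[[0,0,0,0,0,0,0.43],[0,0,0,0,0,0,0.43]]]' | python3 jog.py >/dev/null; python3 -c "
from h import *
togo([.5583,.2729,.101],5.74)"
```

```text
t 3.87 pos [0.5594 0.2713 0.1032] rotvec [ 0.0031 -0.0005 -0.0013] d [ 0.0017 -0.0009  0.0022] F [ 0.79 -0.23  0.51] M [-0.07 -0.07 -0.02] op 0.431 grip 0.0
```

```bash
echo '[[[0,0,0,0,0,0,0.43],[0,0,0,0,0,0,0.43],[0,0,0,0,0,0,0],[0,0,0,0,0,0,0],[0,0,0,0,0,0,0],[0,0,0,0,0,0,0],[0,0,0,0,0,0,0],[0,0,0,0,0,0,0]]]' | python3 jog.py 40 ; python3 -c "
from h import *
togo([.5583,.2729,.101],5.74)"
```

```text
t: 4.53
ee_pos: [0.5582, 0.271, 0.1013]
tcp_rot: [-2.109, -2.329, 0.0]
force: [0.6, -1.3, -0.6]
opening: 0.126
grip_force: 40.0
t 4.53 pos [0.5582 0.271  0.1013] rotvec [-0.0001  0.     -0.0012] d [0.0019 0.0003 0.0003] F [ 0.62 -1.29 -0.63] M [-0.1  -0.05  0.04] op 0.126 grip 40.0
```

To row units: -0.012 m is -0.24, -0.01 m is -0.2.

```bash
echo '[[[0,0,0,0,0,-0.12,0],[0,0,0,0,0,-0.2,0],[0,0,0,0,0,-0.24,0],[0,0,0,0,0,-0.24,0],[0,0,0,0,0,-0.24,0],[0,0,0,0,0,-0.24,0],[0,0,0,0,0,-0.24,0],[0,0,0,0,0,-0.24,0],[0,0,0,0,0,-0.24,0],[0,0,0,0,0,-0.24,0],[0,0,0,0,0,-0.24,0],[0,0,0,0,0,-0.12,0],[0,0,0,0,0,0,0],[0,0,0,0,0,0,0],[0,0,0,0,0,0,0]]]' | python3 jog.py
python3 - <<'E'
from h import *
from workcell import ctrl, eyes, job_done
togo([.5155,-.2,.25],-22.5)
for n in("top","scene"):
    s=eyes.snapshot(n); pickle.dump(s,open(n+"1.pkl","wb"))
    if n=="top": a=cv2.resize(s["frame"][130:290,60:240],(450,400),interpolation=2)
    else: b=cv2.resize(s["frame"][80:240,410:550],(350,400),interpolation=2)
cv2.imwrite("pics/l1.png",np.clip(np.hstack([a,b])*1.4,0,255).astype("u1"))
E
```

```text
t: 5.78
ee_pos: [0.5577, 0.2709, 0.2306]
tcp_rot: [-2.108, -2.328, 0.002]
force: [-0.2, -0.2, -1.9]
opening: 0.123
grip_force: 40.0
t 5.78 pos [0.5577 0.2709 0.2306] rotvec [-0.0013  0.0006  0.4916] d [-0.4644 -0.0885 -0.0192] F [-0.19 -0.24 -1.9 ] M [-0.06 -0.13  0.06] op 0.123 grip 40.0
```

View pics/l1.png

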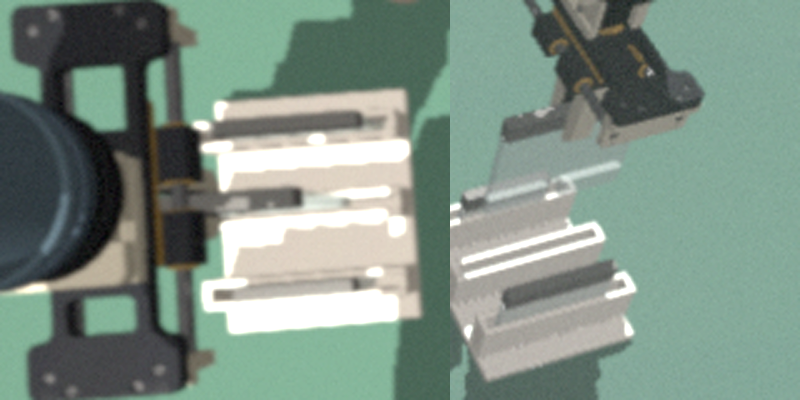

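Both spares stay in the rack. The tall pane's strip is at about (240,195) in the left crop, lifted clear and upright. Now I'll turn and carry it over the groove, about 10 mm short of the pin.

To row units: 0.08 rad is 0.4.

```bash
echo '[[[0,0,0.3,0,0,0,0],[0,0,0.4,0,0,0,0],[0,0,0.4,0,0,0,0],[0,0,0.4,0,0,0,0],[0,0,0.4,0,0,0,0],[0,0,0.3,0,0,0,0],[0,0,0.258,0,0,0,0]]]' | python3 jog.py
echo '[[[0,0,0,-0.2,0.06,0,0],[0,0,0,-0.4,0.12,0,0],[0,0,0,-0.5,0.16,0,0],[0,0,0,-0.5,0.16,0,0],[0,0,0,-0.5,0.16,0,0],[0,0,0,-0.5,0.16,0,0],[0,0,0,-0.5,0.16,0,0],[0,0,0,-0.5,0.16,0,0],[0,0,0,-0.5,0.16,0,0],[0,0,0,-0.5,0.16,0,0],[0,0,0,-0.5,0.16,0,0],[0,0,0,-0.5,0.16,0,0],[0,0,0,-0.5,0.16,0,0],[0,0,0,-0.5,0.16,0,0],[0,0,0,-0.5,0.16,0,0],[0,0,0,-0.5,0.16,0,0],[0,0,0,-0.5,0.16,0,0],[0,0,0,-0.5,0.16,0,0],[0,0,0,-0.36,0.1,0,0],[0,0,0,-0.12,0,0,0]]]' | python3 jog.py
echo '[[[0,0,0,0,0,0,0],[0,0,0,0,0,0,0],[0,0,0,0,0,0,0],[0,0,0,0,0,0,0],[0,0,0,0,0,0,0]]]' | python3 jog.py
python3 -c "
from h import *
togo([.5143,-.203,.15],-22.5)"
```

```text
t: 6.47
ee_pos: [0.5579, 0.2709, 0.2305]
tcp_rot: [-2.614, -1.741, 0.002]
force: [-0.3, -0.4, -2.2]
opening: 0.13
grip_force: 40.0
t: 8.13
ee_pos: [0.5147, -0.2061, 0.2308]
tcp_rot: [2.613, 1.744, -0.002]
force: [0.7, -0.1, -2.3]
opening: 0.129
grip_force: 40.0
t: 8.55
ee_pos: [0.5159, -0.2017, 0.2315]
tcp_rot: [-2.611, -1.748, -0.0]
force: [-0.4, -0.2, -2.5]
opening: 0.129
grip_force: 40.0
t 8.55 pos [ 0.5159 -0.2017  0.2315] rotvec [ 0.0001 -0.0002  0.0018] d [-0.0018 -0.001   0.0815] F [-0.4  -0.22 -2.46] M [-0.05 -0.06 -0.05] op 0.129 grip 40.0
```

To row units: -0.001 m is -0.02, 0.015 m is 0.3.

```bash
echo '[[[0,0,0,-0.02,-0.02,0.2,0],[0,0,0,0,0,0.3,0],[0,0,0,0,0,0.3,0],[0,0,0,0,0,0.3,0],[0,0,0,0,0,0.3,0],[0,0,0,0,0,0.2,0],[0,0,0,0,0,0.1,0],[0,0,0,0,0,0,0],[0,0,0,0,0,0,0],[0,0,0,0,0,0,0],[0,0,0,0,0,0,0]]]' | python3 jog.py
python3 - <<'E'
from h import *
from workcell import ctrl, eyes, job_done
togo([.5143,-.203,.121],-22.5)
a=eyes.snapshot("top");b=eyes.snapshot("scene")
a=cv2.resize(a["frame"][170:290,350:470],(400,400),interpolation=2)
b=cv2.resize(b["frame"][125:245,190:310],(400,400),interpolation=2)
cv2.imwrite("pics/i1.png",np.clip(np.hstack([a,b])*1.5,0,255).astype("u1"))
E
```

```text
t: 9.47
ee_pos: [0.515, -0.2037, 0.1473]
tcp_rot: [2.611, 1.745, 0.001]
force: [-1.4, -0.4, -1.7]
opening: 0.126
grip_force: 40.0
t 9.47 pos [ 0.515  -0.2037  0.1473] rotvec [0.0018 0.0003 0.0002] d [ 0.0004 -0.0009  0.0263] F [-1.37 -0.44 -1.73] M [-0.07 -0.12 -0.02] op 0.126 grip 40.0
```

View pics/i1.png

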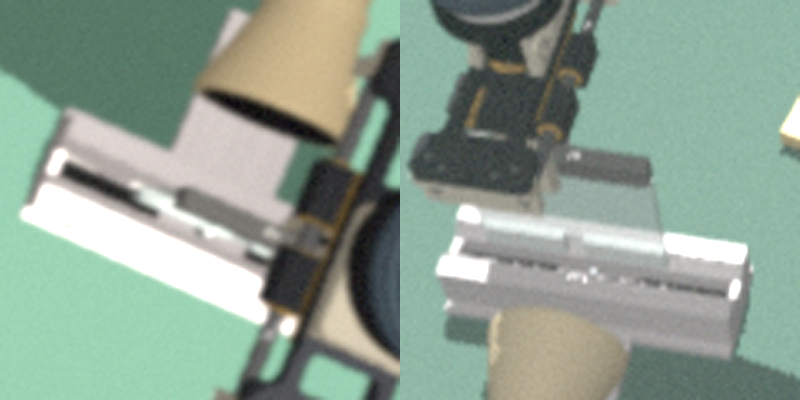

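The pane hangs parallel above the groove, with its strip end at (180,195) in the left crop and its edge over the groove at (600,250) in the right. Lowering to just above the pin's height.

To row units: 0.004 m is 0.08, 0.002 m is 0.04.

```bash
echo '[[[0,0,0,0,-0.01,0.08,0],[0,0,0,0,0,0.08,0],[0,0,0,0,0,0.08,0],[0,0,0,0,0,0.08,0],[0,0,0,0,0,0.08,0],[0,0,0,0,0,0.04,0],[0,0,0,0,0,0,0],[0,0,0,0,0,0,0],[0,0,0,0,0,0,0]]]' | python3 jog.py >/dev/null
python3 -c "
from h import *
togo([.5143,-.203,.121],-22.5)"
echo '[[[0,0,0,0,0,0.04,0],[0,0,0,0,0,0.04,0],[0,0,0,0,0,0.04,0],[0,0,0,0,0,0,0],[0,0,0,0,0,0,0],[0,0,0,0,0,0,0]]]' | python3 jog.py >/dev/null
python3 -c "
from h import *
togo([.5143,-.203,.121],-22.5)"
```

```text
t 10.32 pos [ 0.5141 -0.2032  0.1245] rotvec [0.0003 0.     0.0001] d [0.0003 0.0001 0.0035] F [ 0.49  0.42 -1.26] M [-0.03 -0.06 -0.07] op 0.123 grip 40.0
t 10.82 pos [ 0.5146 -0.2037  0.1199] rotvec [0.0024 0.0006 0.0002] d [ 0.0005 -0.0005 -0.0011] F [-1.94  1.22  7.16] M [0.21 0.35 0.07] op 0.125 grip 40.0
```

To row units: 0.0015 m is 0.03.

```bash
echo '[[[0,0,0,0.03,0,0,0],[0,0,0,0.03,0,0,0],[0,0,0,0.03,0,0,0],[0,0,0,0.03,0,0,0],[0,0,0,0,0,0,0]]]' | python3 jog.py >/dev/null
python3 -c "
from h import *
togo([.5185,-.1928,.105],-22.5)"
echo '[[[0,0,0,0.02,0,0,0],[0,0,0,0.02,0,0,0],[0,0,0,0.02,0,0,0],[0,0,0,0,0,0,0]]]' | python3 jog.py >/dev/null
python3 -c "
from h import *
togo([.5185,-.1928,.105],-22.5)"
```

```text
t 11.23 pos [ 0.5162 -0.1971  0.118 ] rotvec [-0.0007 -0.0003  0.0004] d [0.0049 0.0005 0.013 ] F [-0.79 -0.06 -1.71] M [-0.06 -0.09 -0.02] op 0.127 grip 40.0
t 11.57 pos [ 0.5174 -0.1946  0.1183] rotvec [-0.0001 -0.0001  0.0002] d [0.0021 0.0003 0.0133] F [ 0.31  0.34 -2.36] M [-0.06 -0.14  0.01] op 0.129 grip 40.0
```

Contact force has gone to zero, so the notch is over the pin. Centre it and lower.

To row units: 0.002 m is 0.04, 0.001 m is 0.02.

```bash
echo '[[[0,0,0,0.02,0,0,0],[0,0,0,0,0,0.04,0],[0,0,0,0,0,0.04,0],[0,0,0,0,0,0.04,0],[0,0,0,0,0,0,0],[0,0,0,0,0,0,0]]]' | python3 jog.py >/dev/null
python3 -c "
from h import *
togo([.5185,-.1928,.105],-22.5)"
```

```text
t 12.07 pos [ 0.5176 -0.194   0.112 ] rotvec [-0.0004  0.0002  0.0001] d [0.0015 0.0004 0.007 ] F [-0.6  -0.7  -2.96] M [-0.47  0.04 -0.03] op 0.125 grip 40.0
```

To row units: 0.001 m is 0.02.

```bash
echo '[[[0,0,0,0,0,0,0],[0,0,0,0,0,0.02,0],[0,0,0,0,0,0.02,0],[0,0,0,0,0,0.02,0],[0,0,0,0,0,0.02,0],[0,0,0,0,0,0.02,0],[0,0,0,0,0,0,0],[0,0,0,0,0,0,0],[0,0,0,0,0,0,0]]]' | python3 jog.py 60 >/dev/null
python3 -c "
from h import *
togo([.5185,-.1928,.105],-22.5)"
```

```text
t 12.82 pos [ 0.518  -0.1945  0.1082] rotvec [0.0013 0.0009 0.0002] d [ 0.0018 -0.0002  0.0032] F [-2.86 -3.58  5.52] M [-0.48  0.54  0.11] op 0.126 grip 60.0
```

```bash
echo '[[[0,0,0,-0.02,0,0.02,0],[0,0,0,0,0,0.02,0],[0,0,0,0,0,0.02,0],[0,0,0,0,0,0.02,0],[0,0,0,0,0,0,0],[0,0,0,0,0,0,0],[0,0,0,0,0,0,0],[0,0,0,0,0,0,0]]]' | python3 jog.py >/dev/null
python3 -c "
from h import *
togo([.5185,-.1928,.105],-22.5)"
```

```text
t 13.48 pos [ 0.5181 -0.1948  0.1052] rotvec [ 0.0023 -0.0002  0.0002] d [ 0.002  -0.0004  0.0002] F [-3.32  0.7  13.73] M [0.16 0.71 0.04] op 0.129 grip 60.0
```

To row units: 0.001 m is 0.02.

```bash
echo '[[[0,0,0,0,0,0.02,0],[0,0,0,0,0,0.02,0],[0,0,0,0,0,0,0],[0,0,0,0,0,0,0],[0,0,0,0,0,0,0],[0,0,0,0,0,0,0],[0,0,0,0,0,0,0],[0,0,0,0,0,0,0]]]' | python3 jog.py >/dev/null
python3 - <<'E'
from h import *
from workcell import ctrl, eyes, job_done
togo([.5185,-.1928,.105],-22.5)
a=eyes.snapshot("top");b=eyes.snapshot("scene")
a=cv2.resize(a["frame"][170:290,350:470],(400,400),interpolation=2)
b=cv2.resize(b["frame"][125:245,190:310],(400,400),interpolation=2)
cv2.imwrite("pics/f1.png",np.clip(np.hstack([a,b])*1.5,0,255).astype("u1"))
togo([.5185,-.1928,.105],-22.5)
E
```

```text
t 14.15 pos [ 0.5186 -0.195   0.1052] rotvec [0.0042 0.0001 0.0003] d [ 0.002  -0.001   0.0002] F [-5.23  1.87 24.5 ] M [0.57 1.42 0.05] op 0.128 grip 60.0
t 14.25 pos [ 0.5186 -0.195   0.1052] rotvec [0.0043 0.0002 0.0004] d [ 0.002  -0.001   0.0002] F [-5.37  2.42 24.07] M [ 0.6   1.38 -0.01] op 0.119 grip 60.0
```

View pics/f1.png

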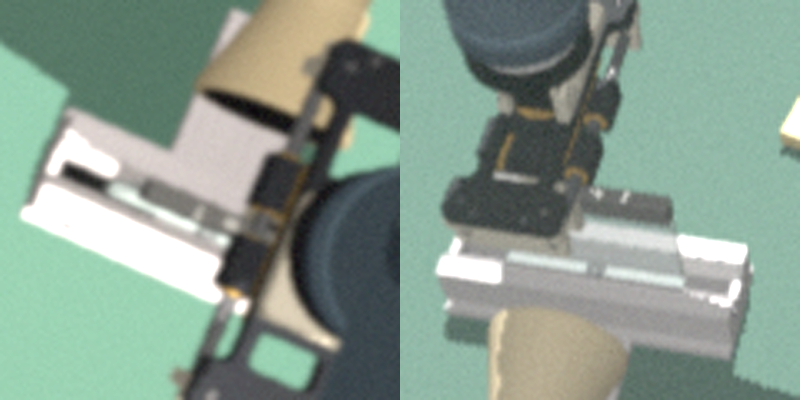

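The pane is deep in the groove, its strip at (190,205) left and (640,205) right. The height did not change as the push rose from 14 to 24 N, so the seat is at its hard stop. Handing in.

```bash
python3 -c "
from workcell import ctrl, eyes, job_done
print(job_done())"
```

```text
the job is handed in; nothing more can be done
None
```

I handed the job in with the tall pane in the groove, its notch over the pin, and the fingers holding it down on the seat's hard stop at about 24 N. The hand-in returned no pass or fail result.

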